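# Zero a skin probe in the light-trap cup and hold it in the docking V

### The arm

A 6-joint arm with a two-finger parallel gripper is mounted at the origin on the work surface. World frame = base frame: x ahead of the robot, y to its left, z up, the work surface at z = 0. Lengths are in m, angles in rad, forces in N, time in s.
With the tool pointing down it reaches from about 0.3 to 0.875 m from the base axis. Payload 6.4 kg.
Tool frame: the origin (TCP) lies on the centre line of the jaws, within the pads' length; the fingertips stand 25 mm ahead of it and the grasp point (between the pads) lies 6 mm ahead of it (ctrl.tips_ahead is the z of the fingertips in the tool frame, in m); z points along the fingers, x is the direction in which the jaws open and shut, and the axes are right-handed (so a half turn about z gives the same grasp; the last joint's range is limited). The gripper opens to 85 mm and grips with 20 to 120 N. Pads are 22 mm wide; open, the fingers measure 114 mm over their backs; the gripper's body (76 mm by 85 mm) begins 54 mm behind the grasp point. The pads swing forward as they close: fully open they stand 13 mm farther back than shut.
Start: joints at [-1.504, 0.181, 1.607, -0, 1.354, -0.206], TCP at [0.155, -0.554, 0.256] pointing down, gripper open.
Joint ranges: [-2.99, 2.99], [-0.89, 2.07], [0.3, 2.58], [-1.14, 4.28], [0, 2.63], [-3.12, 3.12]. Speed limits (rad/s): [2.57, 2.57, 3.01, 3.14, 3.14, 3.14].

### API

Orientations are given as a unit quaternion [w, x, y, z].
In Python, from bench import ctrl gives the robot as it stands.
- The arm moves only by the shell command python3 -m pendant 'ROWS'. ROWS is JSON, a list that holds one entry, the list of rows, each a list of 7 numbers: the shift along the tool's x, y, z in m, then the turn, a rotation vector about the tool's x, y, z in rad, then the closure, from -1 (fully open) to 1 (shut). A call has 1 to 10 rows; each row shifts and turns the commanded pose from where the row before left it, along the tool's axes as they then stand; what a row does not reach is not made up. A row lasts 1/10 s, in which the tool goes at most 50 mm and 8.59 degrees, less where a joint would pass 70% of its speed; a pose out of reach is approached as far as the arm can. A call with a gripper value outside its range is refused whole. The fingers move at their own pace and stop on an object; the grip force is fixed at half the most. Time passes only in rows, so rows that do not move let the fingers close. It gives the time, the measured TCP pose, the force and the opening at its end, in the units of the state.
- ctrl.get_obs(): the state, without advancing time (a new reading comes with each control period).
- ctrl.camera(name): name is "side" or "top" or "wrist"; returns (picture, depth): 480x640x3 uint8, red, green, blue; 480x640 float32, m along the optical axis (not along the pixel's ray), 0 where there is no reading.
- ctrl.calibration(name): a dict with "fov_y" (degrees; the focal length in pixels is half the picture's height over the tangent of half this angle, whatever the lens; pixels are square), "cx", "cy" (the principal point, pixels), "camera_from_world" (4x4, takes a point from world to camera coordinates). Camera axes: x right, y down, z forward; pixel columns grow to the right and rows downward; lengths in m; the calibration is good to about 2 mm. A picture is of the moment at which its call begins: read the wrist's pose just before it. calibration takes no time and is no camera call; for the wrist camera it gives the pose at the moment of the call.
- ctrl.hand_in(): hands the job in, once; it reports no verdict.
The state is a dict: "time_s": time; "q": joint angles; "dq": joint speeds; "joint_efforts": joint torques, N m; "eef_pos": TCP position; "eef_rot": TCP orientation; "wrist_force": force on the tool from outside, world axes, zero at the start; "torque": the same for the moment, N m; "opening": opening from 0.0 (shut) to 1.0 (fully open).
Only numpy, scipy, OpenCV 4.12 (cv2) and the standard library are available. Lean on these libraries where they do the work, as an engineer would, in place of code of your own. Each camera call takes 0.05 s, during which the arm holds its last target.

### The job

Zero the tallest probe and dock it: lift it out of its stand, dip its metal nose into the small open cup and lift it out again. Then, keeping it upright with its nose clear of the desk, seat its barrel in the upright V of the docking post, along most of the V's height, and press until the sprung V-block has gone back at least halfway, and finish still gripping it and pressing it against both faces of the V. Leave the cup and everything else standing where they are.

Things in the scene. Friction and masses are not known exactly. Their poses are not given: they have to be found in the camera images.
- probe_mid (a point): Centre of the barrel of the tallest probe: upright black cylinder 26 mm in diameter, 130 mm long, about 0.12 kg, with a coaxial steel nose below it. z is up along the barrel; the point lies 65 mm below the barrel's top. At the start the nose hangs loosely in a well and the barrel stands on the stand's top, its own top 160 mm above the desk; it lifts straight out.
- probe_tip (a point): Centre of the lower end of that probe's nose (13 mm in diameter, 24 mm long), 89 mm below probe_mid.
- stand: White plastic block, 70 mm (x) by 240 mm (y) by 30 mm high, fixed to the desk, with three wells 27 mm deep in a row along its y axis, 80 mm apart. Origin: centre of its underside. Which probe stands in which well varies.
- probe_fat: Bystander: short fat black probe in another well, barrel 38 mm in diameter and 85 mm long, same nose. Origin on the axis at the lower end of the barrel, z up.
- probe_slim: Bystander: slim black probe in another well, barrel 19 mm in diameter and 105 mm long, same nose. Origin on the axis at the lower end of the barrel, z up.
- cup: Light-trap cup: small empty dark steel cup standing loose on the desk (0.3 kg), 45 mm high, mouth 54 mm outside, walls 4 mm, narrowing somewhat towards its foot, floor about 5 mm thick. Origin: centre of its underside, z up.
- jar: Bystander: closed sample jar, 44 mm in diameter, 50 mm high, loose. Origin: centre of its underside.
- dock: Docking post, fixed to the desk. Origin: on the desk below the axis of a probe seated in the V with the block not pushed. x axis: direction of pushing into the V, from its open side towards the post; z up. White post (70 mm wide, 104 mm high) and base plate (110 mm wide, 14 mm high) stand behind the V, 45 to 120 mm along +x; under the V is bare desk.
- vseat (a point): Where the axis of a seated probe passes at half the V's height, 80 mm above the desk; it moves back with the V-block. Axes as the dock. The V is an upright 90-degree groove in an aluminium block, 60 mm high (50 to 110 mm above the desk), open to -x; apex line 18 mm from here along +x, mouth 42 mm wide, 3 mm to -x of here. Above 110 mm nothing is in the way.
- vblock (a joint): How far the V-block has been pushed back against its spring, in m: 0 at rest, 0.012 at its stop. The spring takes about 2.5 N to start and 8.5 N at the stop. The block also floats sideways by up to 4 mm either way on weak springs (0.15 N per mm), so it centres itself on the barrel.
- face_left (a point): Centre of the left (+y) contact face of the V, a flat 30 mm by 60 mm. Axes as the dock.
- face_right (a point): Centre of the right (-y) contact face of the V, likewise.

How it is judged:
By the outcome, as a careful person would: the job done as asked, in the order asked, and still so for the second after the job is handed in, while the arm keeps its last pose, push and grip.
It also fails if it takes over 48 s, if anything falls off the work surface, if the arm or the gripper's body presses on something with over 40 N, if the wrist force passes 120 N, or if a joint passes its speed limit or range.

## Working session

There is one attempt and no reset: what is moved stays moved. The work goes in short steps, Python scripts to look and compute and a shell command to move; the robot and the scene stay as the last step left them, time stands still between calls to the robot, and variables do not carry over. Pictures are saved under pics/ and viewed, and the job is handed in when it is done.

```bash
mkdir -p pics; ls; cat > h.py <<'E'
import numpy as np, cv2
from bench import ctrl
from scipy.spatial.transform import Rotation as R
def snap(name,fn):
    cal=ctrl.calibration(name); im,d=ctrl.camera(name)
    cv2.imwrite(f'pics/{fn}.png',im[:,:,::-1]); np.savez(f'pics/{fn}.npz',im=im,d=d,T=cal['camera_from_world'],f=240/np.tan(np.radians(cal['fov_y'])/2),c=[cal['cx'],cal['cy']])
def cloud(fn):
    z=np.load(f'pics/{fn}.npz'); d=z['d']; v,u=np.mgrid[:480,:640]; f=float(z['f']);c=z['c']
    P=np.stack([(u-c[0])/f*d,(v-c[1])/f*d,d],-1); T=np.linalg.inv(z['T'])
    W=P@T[:3,:3].T+T[:3,3]; W[d==0]=np.nan
    return W,z['im']
def st():
    o=ctrl.get_obs(); print({k:np.round(o[k],4).tolist() for k in ['time_s','q','eef_pos','eef_rot','wrist_force','torque','opening']}); print(R.from_quat(np.roll(o['eef_rot'],-1)).as_matrix().round(3))
E
python3 - <<'E'
from h import *
st()
for n in ['side','top','wrist']:
    print(n,ctrl.calibration(n)); snap(n,n+'0')
E
```

```text
pics
{'time_s': 0.0, 'q': [-1.5043, 0.1816, 1.608, 0.0, 1.3538, -0.2063], 'eef_pos': [0.1549, -0.5532, 0.2554], 'eef_rot': [-0.0007, 0.7967, -0.6044, -0.0006], 'wrist_force': [0.6503, 0.1318, -0.6556], 'torque': [-0.0229, 0.0077, -0.0356], 'opening': 1.0008}
[[ 0.269 -0.963 -0.   ]
 [-0.963 -0.269  0.002]
 [-0.002 -0.    -1.   ]]
side {'fov_y': 50.61729630086376, 'cx': 321.41042525644355, 'cy': 241.7957035669994, 'camera_from_world': array([[-0.84887278, -0.52841413,  0.01391036,  0.49102966],
       [-0.41202807,  0.64496061, -0.6436293 ,  0.28514785],
       [ 0.33113119, -0.55209085, -0.76521097,  0.7220428 ],
       [ 0.        ,  0.        ,  0.        ,  1.        ]])}
top {'fov_y': 47.27846603085541, 'cx': 314.7946175130646, 'cy': 240.56549150975053, 'camera_from_world': array([[-0.0177203 , -0.99978556, -0.01071564,  0.05067826],
       [-0.98228964,  0.0194076 , -0.18636097,  0.5861932 ],
       [ 0.18652897,  0.00722349, -0.98242291,  1.17059963],
       [ 0.        ,  0.        ,  0.        ,  1.        ]])}
wrist {'fov_y': 71.05874930462814, 'cx': 321.26142673287814, 'cy': 244.70859248393964, 'camera_from_world': array([[ 0.27011251, -0.96282763, -0.00147835, -0.57414258],
       [-0.91212302, -0.2563789 ,  0.31984598, -0.04225   ],
       [-0.30833556, -0.08504597, -0.9474684 ,  0.38003045],
       [ 0.        ,  0.        ,  0.        ,  1.        ]])}
```

View pics/side0.png

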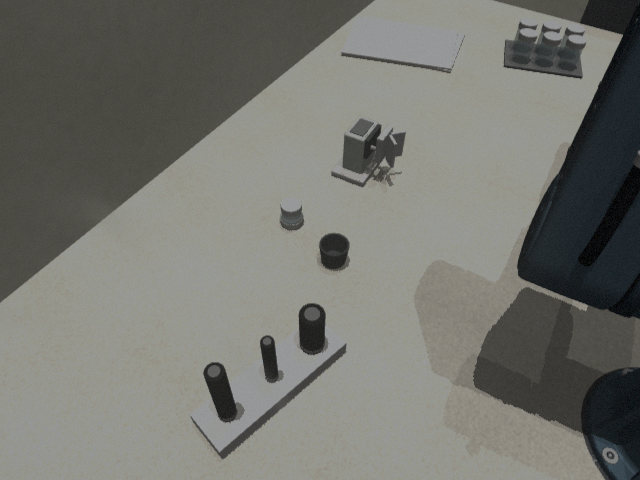

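View pics/top0.png

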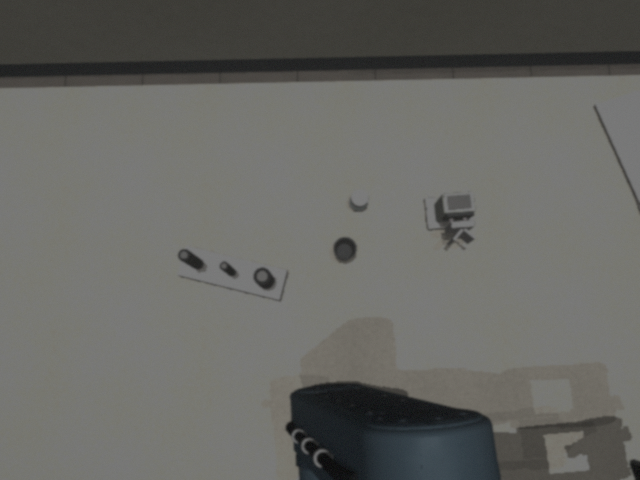

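View pics/wrist0.png

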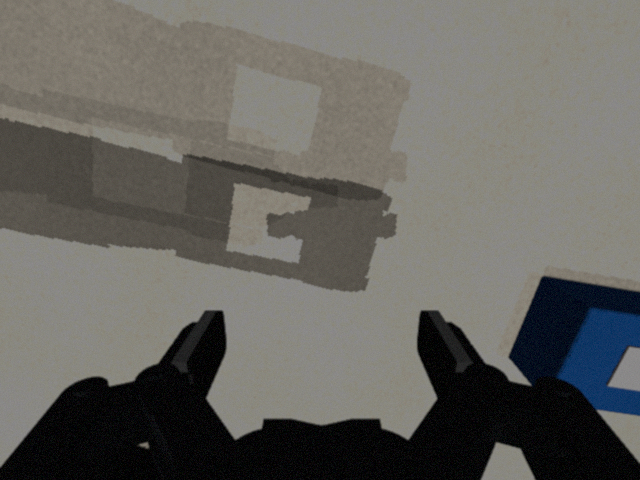

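The tallest probe is at side (215,370) and top (184,256), in the stand's far-left well. The cup is at side (334,250), the jar at (291,215), and the dock at (370,150). Next I'll turn these into positions from the depth clouds.

```bash
python3 - <<'E'
from h import *
for n in ['side0','top0']:
    W,im=cloud(n); np.set_printoptions(precision=4,suppress=True)
    pts={'side0':[(215,371),(267,341),(312,313),(334,238),(334,255),(291,205),(365,128),(345,175),(390,150),(250,420),(335,340)],
         'top0':[(184,256),(225,265),(263,274),(345,240),(345,252),(359,199),(459,202),(432,215),(460,238),(235,280)]}[n]
    for u,v in pts: print(n,u,v,np.nanmedian(W[v-1:v+2,u-1:u+2].reshape(-1,3),0))
for n,(x0,y0,w,h,s) in {'side0':(320,105,100,90,8),'top0':(415,180,70,75,8)}.items():
    im=cv2.imread(f'pics/{n}.png')[y0:y0+h,x0:x0+w]; cv2.imwrite(f'pics/{n}c.png',cv2.resize(im,None,fx=s if s*h<600 else 6,fy=s if s*h<600 else 6,interpolation=cv2.INTER_CUBIC)*1)
E
```

```text
side0 215 371 [0.5416 0.3053 0.1616]
side0 267 341 [0.5221 0.2288 0.1366]
side0 312 313 [0.5023 0.1505 0.1161]
side0 334 238 [ 0.5817 -0.0464  0.0349]
side0 334 255 [ 0.5573 -0.0055  0.0448]
side0 291 205 [ 0.6839 -0.061   0.0504]
side0 365 128 [ 0.6491 -0.2767  0.1029]
side0 345 175 [ 0.6593 -0.2218  0.0133]
side0 390 150 [ 0.5843 -0.2615  0.0865]
side0 250 420 [0.5102 0.2976 0.0307]
side0 335 340 [0.4746 0.1275 0.0314]
top0 184 256 [0.5404 0.3059 0.1601]
top0 225 265 [0.5238 0.2257 0.1374]
top0 263 274 [0.5061 0.1493 0.116 ]
top0 345 240 [ 0.5915 -0.029   0.031 ]
top0 345 252 [ 0.5682 -0.0294  0.0056]
top0 359 199 [ 0.6828 -0.0627  0.0484]
top0 459 202 [ 0.658  -0.2752  0.103 ]
top0 432 215 [ 0.6498 -0.2332  0.0153]
top0 460 238 [ 0.5884 -0.2863  0.0508]
top0 235 280 [0.505  0.2211 0.0301]
```

View pics/side0c.png

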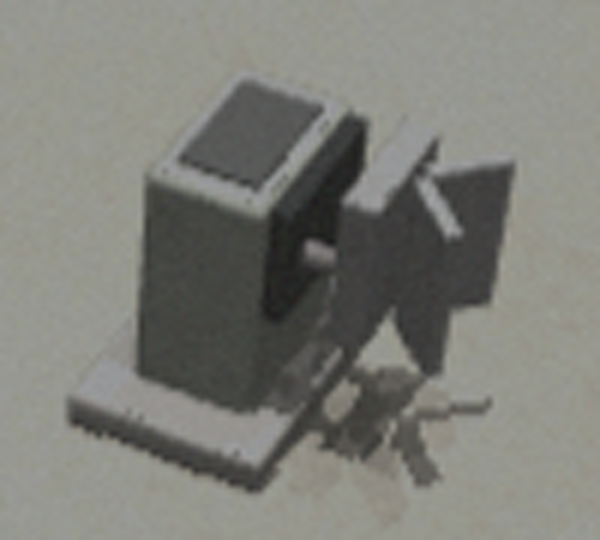

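View pics/top0c.png

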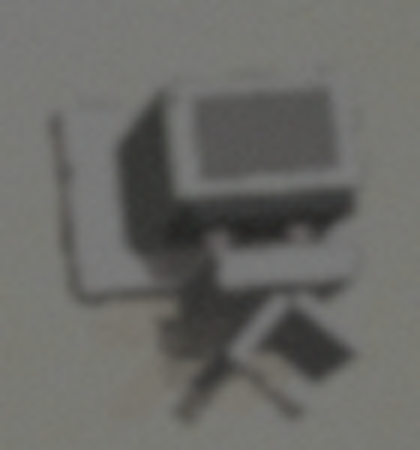

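```bash
python3 - <<'E'
from h import *
np.set_printoptions(precision=4,suppress=True)
A=[]
for n in ['side0','top0']:
    W,im=cloud(n); P=W.reshape(-1,3); P=P[~np.isnan(P[:,0])]
    def circ(Q): 
        (x,y),r=cv2.minEnclosingCircle(Q[:,:2].astype(np.float32)); return x,y,r*1e3,len(Q)
    def sel(x,y,r,z0,z1): return P[(np.hypot(P[:,0]-x,P[:,1]-y)<r)&(P[:,2]>z0)&(P[:,2]<z1)]
    print(n,'tall',circ(sel(.541,.305,.03,.157,.166)), sel(.541,.305,.03,.157,.166).mean(0))
    print('slim',circ(sel(.522,.228,.03,.131,.14)),'fat',circ(sel(.504,.15,.03,.111,.12)))
    print('cup',circ(sel(.572,-.029,.045,.040,.05)),'jar',circ(sel(.684,-.062,.04,.046,.056)))
    s=sel(.522,.228,.14,.026,.034); print('stand',cv2.minAreaRect((s[:,:2]*1e3).astype(np.float32)))
    s=sel(.655,-.275,.07,.098,.108); print('post',cv2.minAreaRect((s[:,:2]*1e3).astype(np.float32)),len(s))
    s=sel(.65,-.26,.12,.008,.018); print('base',cv2.minAreaRect((s[:,:2]*1e3).astype(np.float32)),len(s))
    s=sel(.59,-.27,.09,.03,.2);A.append(s)
    print('all', s.min(0),s.max(0)); 
    s=s[(s[:,0]<.62)]; print(len(s)); print(s[np.argsort(s[:,2])][::12])
E
```

```text
side0 tall (0.5428854823112488, 0.30577516555786133, 13.197342865169048, 350) [0.5422 0.3066 0.1609]
slim (0.5222344398498535, 0.22882305085659027, 9.579155594110489, 170) fat (0.5024068355560303, 0.151833638548851, 19.622281193733215, 506)
cup (0.5699045658111572, -0.02696632407605648, 28.024379163980484, 242) jar (0.6862767338752747, -0.0636238157749176, 20.89609205722809, 281)
stand ((522.7188720703125, 228.45408630371094), (240.76089477539062, 71.86996459960938), 75.2113037109375)
post ((633.0380859375, -275.4197998046875), (93.53861236572266, 73.73353576660156), 0.6886603236198425) 670
base ((656.5755615234375, -262.7896728515625), (75.32951354980469, 88.41394805908203), 3.500563621520996) 529
all [ 0.5714 -0.3101  0.03  ] [ 0.6798 -0.2366  0.1131]
868
[[ 0.5766 -0.301   0.0491]
 [ 0.5895 -0.267   0.0516]
 [ 0.5846 -0.2616  0.0526]
 [ 0.5814 -0.2907  0.0542]
 [ 0.5906 -0.2683  0.0554]
 [ 0.5857 -0.2629  0.0565]
 [ 0.5996 -0.2588  0.0582]
 [ 0.5738 -0.2563  0.059 ]
 [ 0.6003 -0.2772  0.0603]
 [ 0.5905 -0.2664  0.0621]
 [ 0.6004 -0.255   0.0631]
 [ 0.5879 -0.2653  0.0641]
 [ 0.596
[... 2844 characters left out ...]
 0.6009 -0.282   0.0949]
 [ 0.6005 -0.2792  0.0972]
 [ 0.6    -0.2721  0.0998]
 [ 0.5974 -0.2801  0.1012]
 [ 0.5747 -0.2996  0.1029]
 [ 0.6011 -0.273   0.1049]
 [ 0.6136 -0.2928  0.1064]
 [ 0.5893 -0.2909  0.1073]
 [ 0.6154 -0.299   0.1077]
 [ 0.5937 -0.2846  0.108 ]
 [ 0.5802 -0.3006  0.1083]
 [ 0.6068 -0.2789  0.1085]
 [ 0.6072 -0.2553  0.1089]
 [ 0.613  -0.2877  0.1093]
 [ 0.589  -0.2839  0.1095]
 [ 0.6044 -0.2763  0.1097]
 [ 0.6021 -0.2825  0.1099]
 [ 0.6127 -0.296   0.1102]
 [ 0.6089 -0.2636  0.1104]
 [ 0.5865 -0.2876  0.1108]
 [ 0.6125 -0.2936  0.1111]
 [ 0.5739 -0.2589  0.1116]
 [ 0.5839 -0.2956  0.1119]
 [ 0.5817 -0.2933  0.1123]
 [ 0.5904 -0.2852  0.1129]
 [ 0.6055 -0.2817  0.1142]]
```

```bash
python3 - <<'E'
from h import *
from scipy.optimize import least_squares
np.set_printoptions(precision=4,suppress=True)
print('tips',ctrl.tips_ahead)
for n in ['top0','side0']:
    W,im=cloud(n); P=W.reshape(-1,3); P=P[~np.isnan(P[:,0])]
    Q=P[(P[:,2]>.055)&(P[:,2]<.105)&(P[:,0]>.572)&(P[:,0]<.60)&(P[:,1]<-.25)&(P[:,1]>-.302)][:,:2]
    def loc(p,q): 
        c,s=np.cos(p[2]),np.sin(p[2]); d=q-p[:2]; return np.c_[d@[c,s],d@[-s,c]]
    def res(p):
        l=loc(p,Q)*1e3; return (l[:,0]+abs(l[:,1])-18)/np.sqrt(2)
    r=least_squares(res,[.58,-.2748,0],loss='cauchy',f_scale=.7); print(n,r.x,np.degrees(r.x[2]),len(Q),np.mean(abs(res(r.x))<1.5))
    S=P[(P[:,2]>.098)&(P[:,2]<.108)&(P[:,0]>.622)&(P[:,0]<.70)&(P[:,1]<-.2)&(P[:,1]>-.35)]
    print('posttop',cv2.minAreaRect((S[:,:2]*1e3).astype(np.float32)),len(S))
E
```

```text
tips 0.025
top0 [ 0.5802 -0.2741  0.0633] 3.6296319402092534 145 0.7448275862068966
posttop ((654.0535888671875, -273.34954833984375), (53.11561965942383, 70.91536712646484), 2.973196268081665) 684
side0 [ 0.5798 -0.2754  0.0637] 3.6477393324941314 390 0.6641025641025641
posttop ((653.4390869140625, -275.9936218261719), (52.94672775268555, 73.52851104736328), 3.1606075763702393) 577
```

```bash
python3 -m pendant '[[[0,0,0,0,0,-0.135,-1],[0,0,0,0,0,-0.135,-1],[0,0,0,0,0,-0.136,-1],[0,0,0,0,0,-0.136,-1],[0,0,0,0,0,-0.136,-1],[0,0,0,0,0,-0.136,-1],[0,0,0,0,0,-0.136,-1],[0,0,0,0,0,-0.136,-1],[0,0,0,0,0,-0.135,-1],[0,0,0,0,0,-0.135,-1]]]'
cat >> h.py <<'E'
def to(x,y,z):
    o=ctrl.get_obs(); M=R.from_quat(np.roll(o['eef_rot'],-1)).as_matrix(); d=np.array([x,y,z])-o['eef_pos']
    print('tool shift',(M.T@d).round(4),'tilt deg',np.degrees(np.arccos(-M[2,2])).round(2),'yaw',np.degrees(np.arctan2(M[1,0],M[0,0])).round(2),'toolz',M[:,2].round(4))
E
python3 -c "
from h import *
st();to(.543,.306,.255)"
```

```text
time_s: 1.15
eef_pos: [0.1549, -0.5535, 0.2559]
eef_rot: [-0.0, 0.999, 0.032, -0.0]
wrist_force: [-0.5, -0.9, 0.6]
opening: 1.002
{'time_s': 1.15, 'q': [-1.5043, 0.1811, 1.6074, 0.0, 1.3538, -1.5679], 'eef_pos': [0.1549, -0.5535, 0.2559], 'eef_rot': [-0.0004, 0.9995, 0.0318, -0.0], 'wrist_force': [-0.5084, -0.9287, 0.6481], 'torque': [-0.0133, -0.0369, 0.0151], 'opening': 1.0019}
[[ 0.998  0.064 -0.   ]
 [ 0.064 -0.998  0.001]
 [-0.    -0.001 -1.   ]]
tool shift [ 0.4419 -0.8331  0.0016] tilt deg 0.04 yaw 3.64 toolz [-1.e-04  8.e-04 -1.e+00]
```

```bash
python3 -m pendant '[[[0.03,-0.036,0,0,0,0,-1],[0.03,-0.036,0,0,0,0,-1],[0.03,-0.036,0,0,0,0,-1],[0.03,-0.036,0,0,0,0,-1],[0.03,-0.036,0,0,0,0,-1],[0.03,-0.036,0,0,0,0,-1],[0.03,-0.036,0,0,0,0,-1],[0.03,-0.036,0,0,0,0,-1],[0.03,-0.036,0,0,0,0,-1],[0.03,-0.036,0,0,0,0,-1]]]'
python3 -c "
from h import *
to(.543,.306,.255)"
```

```text
time_s: 2.15
eef_pos: [0.4343, -0.1751, 0.2563]
eef_rot: [0.0, 1.0, 0.029, 0.0]
wrist_force: [0.6, -0.2, -0.2]
opening: 0.997
tool shift [ 0.1364 -0.474   0.0012] tilt deg 0.01 yaw 3.32 toolz [ 2.e-04 -2.e-04 -1.e+00]
```

```bash
python3 -m pendant '[[[0.013,-0.046,0,0,0,0,-1],[0.013,-0.046,0,0,0,0,-1],[0.013,-0.046,0,0,0,0,-1],[0.013,-0.046,0,0,0,0,-1],[0.013,-0.046,0,0,0,0,-1],[0.013,-0.046,0,0,0,0,-1],[0.013,-0.046,0,0,0,0,-1],[0.013,-0.046,0,0,0,0,-1],[0.013,-0.046,0,0,0,0,-1],[0,0,0,0,0,0,-1]]]'
python3 -c "
from h import *
to(.543,.306,.255)"
```

```text
time_s: 3.15
eef_pos: [0.5262, 0.2481, 0.2557]
eef_rot: [-0.001, 0.999, 0.032, -0.0]
wrist_force: [-0.6, -0.1, -0.2]
opening: 1.003
tool shift [ 0.0205 -0.0567  0.0007] tilt deg 0.1 yaw 3.63 toolz [-4.0e-04  1.7e-03 -1.0e+00]
```

```bash
python3 -m pendant '[[[0.01,-0.028,0,0,0,0,-1],[0.01,-0.028,0,0,0,0,-1],[0,0,0,0,0,0,-1],[0,0,0,0,0,0,-1]]]'
python3 -c "
from h import *
to(.543,.306,.255);snap('wrist','w1')"
```

```text
time_s: 3.55
eef_pos: [0.5427, 0.2999, 0.2556]
eef_rot: [0.0, 1.0, 0.029, -0.001]
wrist_force: [-0.1, -0.4, -0.2]
opening: 0.996
tool shift [ 0.0006 -0.0061  0.0006] tilt deg 0.09 yaw 3.37 toolz [-1.2e-03 -9.0e-04 -1.0e+00]
```

View pics/w1.png

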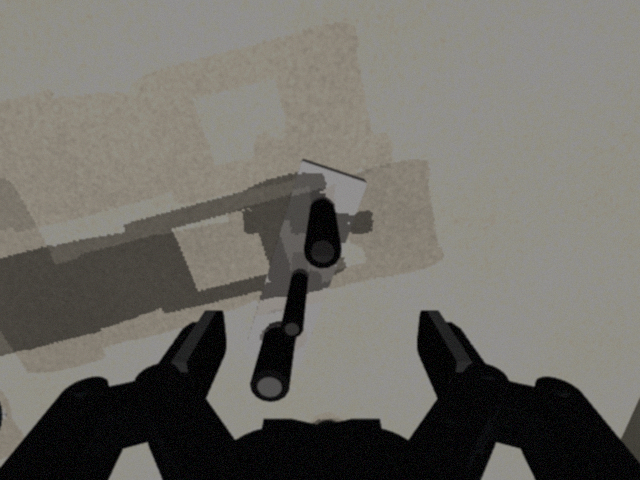

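The tall probe's top is at (322,250), midway between the jaws, which are centred at about column 321. The slim and fat probes are at (292,328) and (269,385), clear of the fingers. I'll check the position with the wrist depth.

```bash
python3 -c "
from h import *
W,im=cloud('w1');P=W.reshape(-1,3);P=P[~np.isnan(P[:,0])]
S=P[(np.hypot(P[:,0]-.543,P[:,1]-.306)<.025)&(P[:,2]>.155)&(P[:,2]<.17)]
print(len(S),S.mean(0),cv2.minEnclosingCircle(S[:,:2].astype(np.float32)));to(.543,.3065,.135)"
```

```text
1104 [0.54247428 0.30690357 0.1598094 ] ((0.5425699353218079, 0.30605563521385193), 0.013082063756883144)
tool shift [ 0.0008 -0.0072  0.1208] tilt deg 0.08 yaw 3.32 toolz [-1.1e-03 -9.0e-04 -1.0e+00]
```

```bash
python3 -m pendant '[[[0,-0.007,0.02,0,0,0,-1],[0,0,0.02,0,0,0,-1],[0,0,0.02,0,0,0,-1],[0,0,0.02,0,0,0,-1],[0,0,0.02,0,0,0,-1],[0,0,0.02,0,0,0,-1],[0,0,0,0,0,0,-1],[0,0,0,0,0,0,-1]]]'
python3 -c "
from h import *
to(.5426,.3065,.135)"
```

```text
time_s: 4.4
eef_pos: [0.5427, 0.3062, 0.1366]
eef_rot: [0.0, 1.0, 0.028, -0.0]
wrist_force: [0.3, -0.1, 0.8]
opening: 1.001
tool shift [-0.0001 -0.0003  0.0016] tilt deg 0.04 yaw 3.26 toolz [-6.e-04 -4.e-04 -1.e+00]
```

```bash
python3 -m pendant '[[[0,0,0,0,0,0,-0.2],[0,0,0,0,0,0,0.2],[0,0,0,0,0,0,0.6],[0,0,0,0,0,0,1],[0,0,0,0,0,0,1],[0,0,0,0,0,0,1],[0,0,0,0,0,0,1],[0,0,0,0,0,0,1],[0,0,0,0,0,0,1]]]'
python3 -c "
from h import *
st();to(.5426,.3065,.135)
snap('side','s1')
im=cv2.imread('pics/s1.png')[280:480,130:400];cv2.imwrite('pics/s1c.png',cv2.resize(im,None,fx=2.5,fy=2.5))
"
```

```text
time_s: 5.3
eef_pos: [0.543, 0.3074, 0.1371]
eef_rot: [-0.0, 1.0, 0.029, 0.001]
wrist_force: [-0.7, 0.3, 5.6]
opening: 0.292
{'time_s': 5.3, 'q': [0.3252, 0.4111, 1.5711, 0.0001, 1.1583, 0.267], 'eef_pos': [0.543, 0.3074, 0.1371], 'eef_rot': [-0.0002, 0.9996, 0.0291, 0.0005], 'wrist_force': [-0.6612, 0.295, 5.5732], 'torque': [0.0149, 0.2405, -0.0426], 'opening': 0.2924}
[[ 0.998  0.058  0.001]
 [ 0.058 -0.998  0.   ]
 [ 0.001 -0.    -1.   ]]
tool shift [-0.0005  0.0009  0.0021] tilt deg 0.06 yaw 3.33 toolz [ 1.e-03  4.e-04 -1.e+00]
```

View pics/s1c.png

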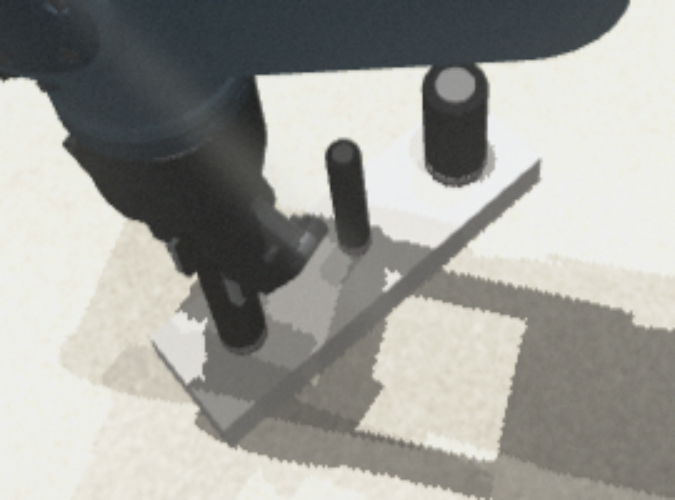

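The crop shows the jaws closed on the tall barrel, with the slim and fat probes untouched. The opening is 0.29 × 85, about 25 mm, which matches the 26 mm barrel. Next I'll lift it.

```bash
python3 -m pendant '[[[0,0,-0.008,0,0,0,1],[0,0,-0.012,0,0,0,1],[0,0,-0.015,0,0,0,1],[0,0,-0.02,0,0,0,1],[0,0,-0.03,0,0,0,1],[0,0,-0.03,0,0,0,1],[0,0,-0.03,0,0,0,1],[0,0,-0.015,0,0,0,1],[0,0,0,0,0,0,1],[0,0,0,0,0,0,1]]]'
python3 -c "
from h import *
st();to(.570,-.0265,.30)
snap('side','s2')
im=cv2.imread('pics/s2.png')[180:480,100:400];cv2.imwrite('pics/s2c.png',cv2.resize(im,None,fx=2,fy=2))
"
```

```text
time_s: 6.35
eef_pos: [0.5422, 0.307, 0.2955]
eef_rot: [0.0, 1.0, 0.029, -0.001]
wrist_force: [0.7, -0.1, -3.0]
opening: 0.288
{'time_s': 6.35, 'q': [0.325, 0.2584, 1.4347, -0.0, 1.4495, 0.267], 'eef_pos': [0.5422, 0.307, 0.2955], 'eef_rot': [0.0002, 0.9996, 0.029, -0.0005], 'wrist_force': [0.6879, -0.1229, -3.046], 'torque': [-0.0201, 0.04, -0.032], 'opening': 0.2878}
[[ 0.998  0.058 -0.001]
 [ 0.058 -0.998 -0.   ]
 [-0.001  0.    -1.   ]]
tool shift [ 0.0084  0.3346 -0.0044] tilt deg 0.06 yaw 3.32 toolz [-1.e-03 -3.e-04 -1.e+00]
```

View pics/s2c.png

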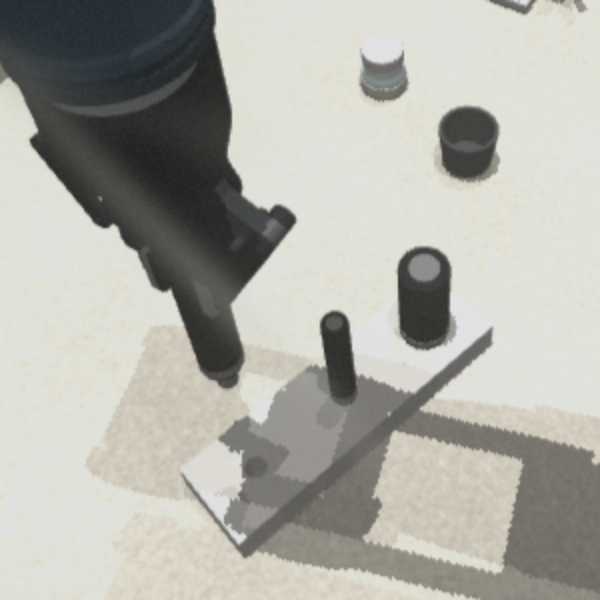

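The probe is out of its well, hanging upright in the jaws with its nose at about crop (228,380). The wrist force changed by about -3 N. Next I'll carry it over the cup.

```bash
python3 -m pendant '[[[0.001,0.02,0,0,0,0,1],[0.001,0.038,0,0,0,0,1],[0.001,0.04,0,0,0,0,1],[0.001,0.04,0,0,0,0,1],[0.001,0.04,0,0,0,0,1],[0.001,0.04,0,0,0,0,1],[0.001,0.04,0,0,0,0,1],[0.001,0.035,0,0,0,0,1],[0,0.025,0,0,0,0,1],[0,0.015,0,0,0,0,1]]]'
python3 -m pendant '[[[0,0,0,0,0,0,1],[0,0,0,0,0,0,1],[0,0,0,0,0,0,1]]]'
python3 -c "
from h import *
to(.570,-.0265,.30)
snap('side','s3');snap('top','t3');snap('wrist','w3')
im=cv2.imread('pics/s3.png')[100:350,200:500];cv2.imwrite('pics/s3c.png',cv2.resize(im,None,fx=2,fy=2))
W,im=cloud('s3');P=W.reshape(-1,3);P=P[~np.isnan(P[:,0])]
for z in np.arange(.16,.27,.01):
  S=P[(np.hypot(P[:,0]-.57,P[:,1]+.0265)<.03)&(abs(P[:,2]-z)<.004)]
  print(z.round(3),len(S),S.mean(0).round(4) if len(S) else '',S[:,:2].min(0).round(4) if len(S) else '',S[:,:2].max(0).round(4) if len(S) else '')
"
```

```text
time_s: 7.4
eef_pos: [0.5691, -0.0267, 0.2941]
eef_rot: [-0.0, 1.0, 0.028, -0.002]
wrist_force: [0.5, 0.8, -1.3]
opening: 0.287
time_s: 7.7
eef_pos: [0.5698, -0.0235, 0.2959]
eef_rot: [-0.0, 1.0, 0.03, -0.0]
wrist_force: [-0.3, -0.4, -2.2]
opening: 0.287
tool shift [ 0.0001  0.003  -0.0041] tilt deg 0.06 yaw 3.4 toolz [-8.e-04  7.e-04 -1.e+00]
0.16 0   
0.17 31 [ 0.5685 -0.0208  0.17  ] [ 0.5637 -0.0246] [ 0.5753 -0.0169]
0.18 26 [ 0.567  -0.0207  0.1792] [ 0.563  -0.0265] [ 0.5727 -0.0175]
0.19 34 [ 0.5651 -0.0162  0.1918] [ 0.5573 -0.0261] [ 0.5806 -0.0122]
0.2 71 [ 0.5652 -0.0164  0.2001] [ 0.5564 -0.0307] [ 0.5821 -0.0108]
0.21 65 [ 0.5655 -0.016   0.2101] [ 0.5568 -0.0293] [ 0.5789 -0.0105]
0.22 67 [ 0.5652 -0.0162  0.2197] [ 0.5566 -0.0274] [ 0.5798 -0.0107]
0.23 72 [ 0.566  -0.0164  0.2301] [ 0.5563 -0.0296] [ 0.5802 -0.0116]
0.24 69 [ 0.5655 -0.0161  0.2401] [ 0.5567 -0.0285] [ 0.5802 -0.0113]
0.25 75 [ 0.565  -0.0163  0.2499] [ 0.5567 -0.0277] [ 0.5807 -0.0118]
0.26 72 [ 0.5652 -0.0161  0.2599] [ 0.5566 -0.0313] [ 0.5776 -0.0114]
0.27 71 [ 0.5664 -0.0144  0.27  ] [ 0.5502 -0.0242] [ 0.5854 -0.0093]
```

View pics/s3c.png

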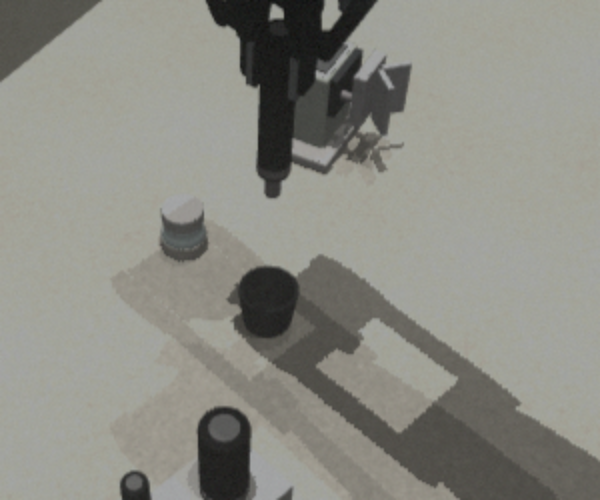

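View pics/w3.png

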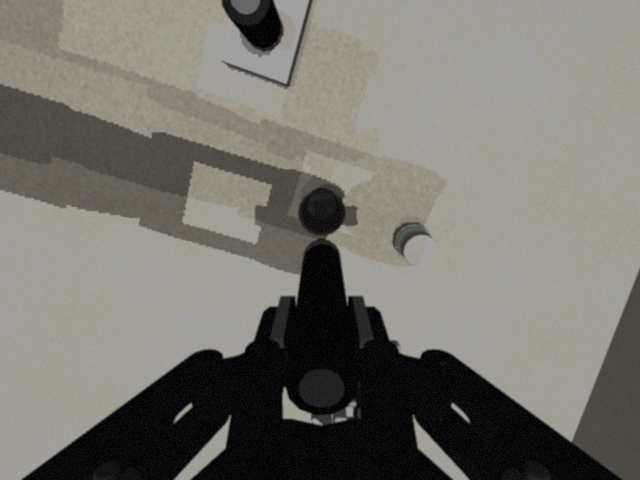

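The side view shows the probe vertical above the cup, with the nose at crop (272,190) and the cup at (268,300). The fitted axis is about (0.5693, -0.0243), so it needs about 2.5 mm along -y before I lower it.

```bash
python3 -m pendant '[[[0.0005,0.003,0.01,0,0,0,1],[0,0,0.02,0,0,0,1],[0,0,0.03,0,0,0,1],[0,0,0.03,0,0,0,1],[0,0,0.01,0,0,0,1],[0,0,0,0,0,0,1],[0,0,0,0,0,0,1]]]'
python3 -c "
from h import *
st()
to(.5706,-.0287,.149)
snap('side','s4')
im=cv2.imread('pics/s4.png')[150:310,240:440];cv2.imwrite('pics/s4c.png',cv2.resize(im,None,fx=3.5,fy=3.5))"
```

```text
time_s: 8.55
eef_pos: [0.5713, -0.0279, 0.1973]
eef_rot: [0.0, 1.0, 0.029, 0.001]
wrist_force: [0.9, -1.0, -0.9]
opening: 0.292
{'time_s': 8.55, 'q': [-0.2562, 0.2322, 1.6708, -0.0, 1.2372, -0.3143], 'eef_pos': [0.5713, -0.0279, 0.1973], 'eef_rot': [0.0002, 0.9996, 0.0291, 0.0007], 'wrist_force': [0.9203, -0.9716, -0.8673], 'torque': [-0.0005, 0.0174, 0.0539], 'opening': 0.2924}
[[ 0.998  0.058  0.001]
 [ 0.058 -0.998 -0.   ]
 [ 0.001  0.    -1.   ]]
tool shift [-0.0008  0.0007  0.0483] tilt deg 0.08 yaw 3.33 toolz [ 1.4e-03 -4.0e-04 -1.0e+00]
```

View pics/s4c.png

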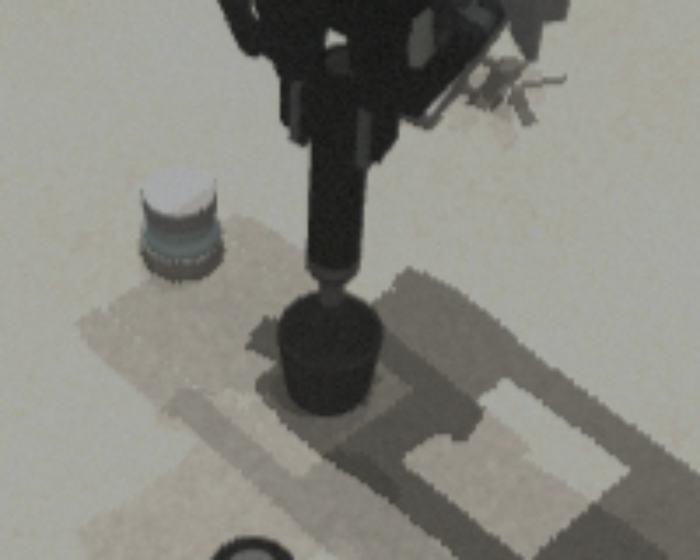

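The nose is at crop column 331, in line with the cup's centre, and sits above the mouth. I'll lower it the last 48 mm.

```bash
python3 -m pendant '[[[0,0,0.012,0,0,0,1],[0,0,0.012,0,0,0,1],[0,0,0.012,0,0,0,1],[0,0,0.008,0,0,0,1],[0,0,0.004,0,0,0,1],[0,0,0,0,0,0,1],[0,0,0,0,0,0,1],[0,0,0,0,0,0,1]]]'
python3 -c "
from h import *
st()
to(.5706,-.0287,.149)
snap('side','s5')
im=cv2.imread('pics/s5.png')[150:310,240:440];cv2.imwrite('pics/s5c.png',cv2.resize(im,None,fx=3.5,fy=3.5))"
```

```text
time_s: 9.4
eef_pos: [0.5711, -0.0279, 0.1489]
eef_rot: [0.0, 1.0, 0.029, 0.001]
wrist_force: [0.0, -0.6, -1.2]
opening: 0.286
{'time_s': 9.4, 'q': [-0.2563, 0.2915, 1.7051, 0.0, 1.144, -0.3143], 'eef_pos': [0.5711, -0.0279, 0.1489], 'eef_rot': [0.0001, 0.9996, 0.029, 0.0005], 'wrist_force': [0.0244, -0.6435, -1.1792], 'torque': [-0.0191, 0.0172, 0.0663], 'opening': 0.2857}
[[ 0.998  0.058  0.001]
 [ 0.058 -0.998 -0.   ]
 [ 0.001  0.    -1.   ]]
tool shift [-0.0005  0.0008 -0.0001] tilt deg 0.06 yaw 3.33 toolz [ 1.1e-03 -3.0e-04 -1.0e+00]
```

View pics/s5c.png

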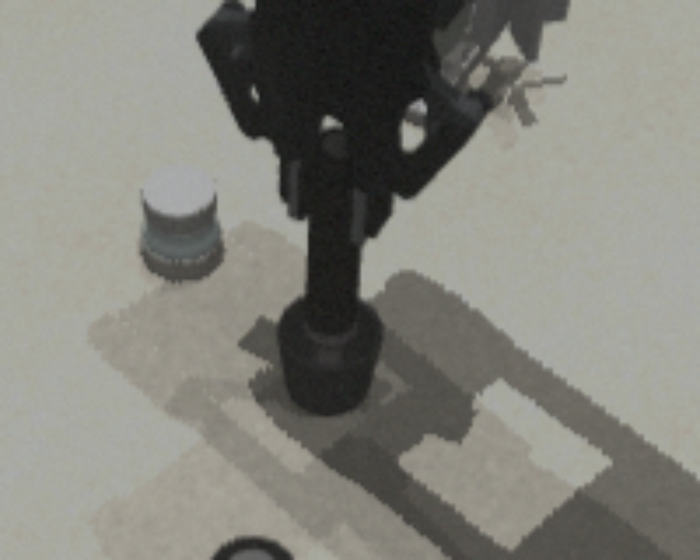

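The nose is inside the cup, with the barrel's lower edge at the rim near crop (331,330). No contact force shows and the cup hasn't moved. I'll lift out and go to the dock's open side.

```bash
python3 -m pendant '[[[0,0,-0.01,0,0,0,1],[0,0,-0.015,0,0,0,1],[0,0,-0.02,0,0,0,1],[0,0,-0.02,0,0,0,1],[0,0,-0.02,0,0,0,1],[0,0,-0.015,0,0,0,1],[0,0,0,0,0,0,1],[0,0,0,0,0,0,1]]]'
python3 -c "
from h import *
st()
to(.525,-.279,.249)"
```

```text
time_s: 10.25
eef_pos: [0.5707, -0.0278, 0.2486]
eef_rot: [0.0, 1.0, 0.029, 0.0]
wrist_force: [-0.4, 0.4, -2.0]
opening: 0.291
{'time_s': 10.25, 'q': [-0.2563, 0.179, 1.625, 0.0, 1.3368, -0.3143], 'eef_pos': [0.5707, -0.0278, 0.2486], 'eef_rot': [0.0001, 0.9996, 0.029, 0.0004], 'wrist_force': [-0.3647, 0.442, -2.0104], 'torque': [-0.0785, 0.0008, 0.0069], 'opening': 0.2913}
[[ 0.998  0.058  0.001]
 [ 0.058 -0.998 -0.   ]
 [ 0.001  0.    -1.   ]]
tool shift [-0.0601  0.2482 -0.0004] tilt deg 0.04 yaw 3.32 toolz [ 7.e-04 -2.e-04 -1.e+00]
```

```bash
python3 -m pendant '[[[-0.005,0.015,0,0,0,0,1],[-0.007,0.03,0,0,0,0,1],[-0.007,0.035,0,0,0,0,1],[-0.007,0.035,0,0,0,0,1],[-0.007,0.035,0,0,0,0,1],[-0.007,0.035,0,0,0,0,1],[-0.007,0.028,0,0,0,0,1],[-0.006,0.02,0,0,0,0,1],[-0.003,0.011,0,0,0,0,1],[0,0,0,0,0,0,1]]]'
python3 -m pendant '[[[0,0,0,0,0,0,1],[0,0,0,0,0,0,1]]]'
python3 -c "
from h import *
st()
to(.530,-.2774,.142)
snap('side','s6');snap('wrist','w6');snap('top','t6')
im=cv2.imread('pics/s6.png')[60:220,300:500];cv2.imwrite('pics/s6c.png',cv2.resize(im,None,fx=3.5,fy=3.5))"
```

```text
time_s: 11.25
eef_pos: [0.5278, -0.276, 0.2472]
eef_rot: [-0.0, 1.0, 0.028, -0.001]
wrist_force: [-1.0, 0.1, -2.0]
opening: 0.286
time_s: 11.45
eef_pos: [0.529, -0.2735, 0.248]
eef_rot: [-0.0, 1.0, 0.03, -0.0]
wrist_force: [-0.2, 0.1, -0.6]
opening: 0.293
{'time_s': 11.45, 'q': [-0.6764, 0.2334, 1.5617, 0.0003, 1.3472, -0.7356], 'eef_pos': [0.529, -0.2735, 0.248], 'eef_rot': [-0.0004, 0.9996, 0.0296, -0.0002], 'wrist_force': [-0.1813, 0.0649, -0.6308], 'torque': [0.019, -0.0036, 0.0152], 'opening': 0.2934}
[[ 0.998  0.059 -0.   ]
 [ 0.059 -0.998  0.001]
 [-0.    -0.001 -1.   ]]
tool shift [0.0008 0.0041 0.106 ] tilt deg 0.05 yaw 3.39 toolz [-4.e-04  7.e-04 -1.e+00]
```

View pics/s6c.png

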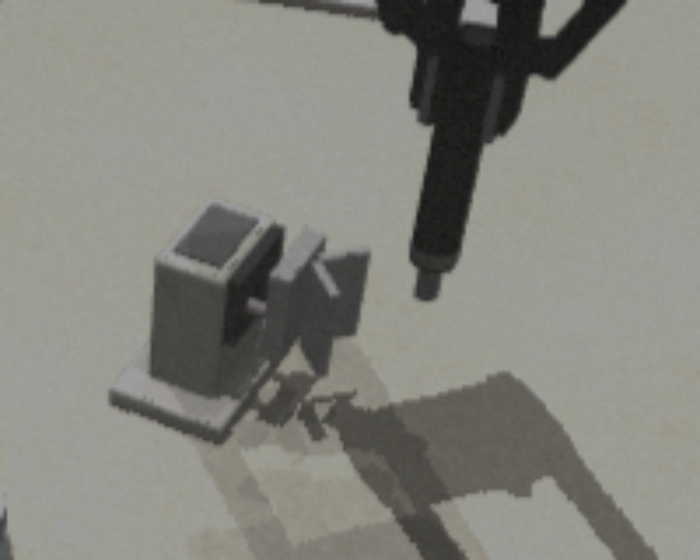

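View pics/w6.png

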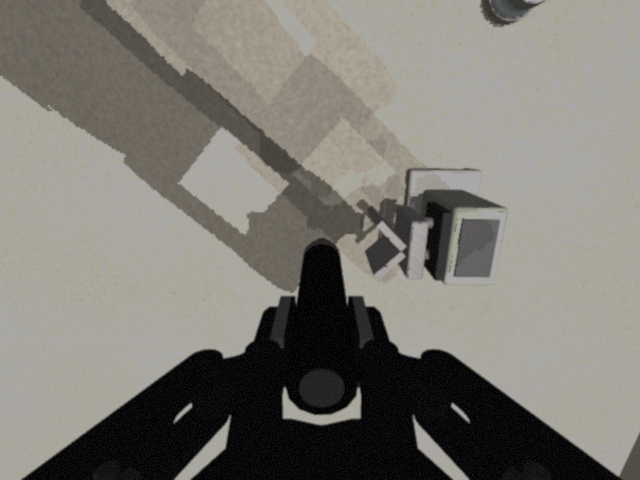

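The side crop shows the probe upright, its nose at (427,285), in front of the open V at about (330,290). In the wrist view the dock's edges line up with the tool axes, so the yaw is right. I'll refit the V from this close view.

```bash
python3 - <<'E'
from h import *
from scipy.optimize import least_squares
W,im=cloud('w6');P=W.reshape(-1,3);P=P[~np.isnan(P[:,0])]
V=P[(P[:,2]>.104)&(P[:,2]<.116)&(P[:,0]>.56)&(P[:,0]<.62)&(abs(P[:,1]+.275)<.04)]
print('top rims',len(V),V.min(0),V.max(0))
Q=P[(P[:,2]>.055)&(P[:,2]<.107)&(P[:,0]>.570)&(P[:,0]<.60)&(P[:,1]<-.25)&(P[:,1]>-.302)][:,:2]
def res(p):
    c,s=np.cos(p[2]),np.sin(p[2]); d=(Q-p[:2])*1e3; return (d@[c,s]+abs(d@[-s,c])-18)/2**.5
r=least_squares(res,[.58,-.2748,.055],loss='cauchy',f_scale=.7);print(r.x,len(Q),np.mean(abs(res(r.x))<1.5))
S=P[(abs(P[:,2]-.104)<.005)&(P[:,0]>.622)&(P[:,0]<.71)&(abs(P[:,1]+.275)<.06)]
print(cv2.minAreaRect((S[:,:2]*1e3).astype(np.float32)))
E
```

```text
top rims 1712 [ 0.57114671 -0.30501854  0.10409179] [ 0.6147475  -0.25298198  0.11162075]
[ 0.57940749 -0.27525455  0.06279254] 1304 0.6081288343558282
((653.0628051757812, -275.05517578125), (52.37271499633789, 68.91259765625), 3.5617589950561523)
```

```bash
python3 -m pendant '[[[0.001,0.0035,0.01,0,0,0,1],[0,0,0.02,0,0,0,1],[0,0,0.025,0,0,0,1],[0,0,0.025,0,0,0,1],[0,0,0.016,0,0,0,1],[0,0,0.008,0,0,0,1],[0,0,0,0,0,0,1],[0,0,0,0,0,0,1]]]'
python3 -c "
from h import *
st()
to(.580,-.2745,.143)"
```

```text
time_s: 12.4
eef_pos: [0.5306, -0.2785, 0.1452]
eef_rot: [0.0, 1.0, 0.029, 0.001]
wrist_force: [0.8, -0.4, -1.4]
opening: 0.282
{'time_s': 12.4, 'q': [-0.6811, 0.3515, 1.6345, -0.0, 1.1542, -0.7392], 'eef_pos': [0.5306, -0.2785, 0.1452], 'eef_rot': [0.0005, 0.9996, 0.029, 0.0005], 'wrist_force': [0.8104, -0.4125, -1.3998], 'torque': [-0.0347, -0.0297, 0.0048], 'opening': 0.2823}
[[ 0.998  0.058  0.001]
 [ 0.058 -0.998 -0.001]
 [ 0.001  0.001 -1.   ]]
tool shift [ 0.0495 -0.0011  0.0022] tilt deg 0.08 yaw 3.33 toolz [ 1.1e-03 -9.0e-04 -1.0e+00]
```

```bash
python3 -m pendant '[[[0.01,0,0,0,0,0,1],[0.012,-0.0005,0,0,0,0,1],[0.012,0,0,0,0,0,1],[0.008,0,0,0,0,0,1],[0.004,0,0,0,0,0,1],[0,0,0,0,0,0,1],[0,0,0,0,0,0,1]]]'
python3 -c "
from h import *
st();to(.580,-.2748,.143)
snap('side','s7')
im=cv2.imread('pics/s7.png')[60:220,300:500];cv2.imwrite('pics/s7c.png',cv2.resize(im,None,fx=3.5,fy=3.5))"
```

```text
time_s: 13.1
eef_pos: [0.5757, -0.2749, 0.1443]
eef_rot: [-0.0, 1.0, 0.029, -0.0]
wrist_force: [-2.1, -1.4, -0.7]
opening: 0.286
{'time_s': 13.1, 'q': [-0.6311, 0.4309, 1.5269, -0.0004, 1.1842, -0.689], 'eef_pos': [0.5757, -0.2749, 0.1443], 'eef_rot': [-0.0, 0.9996, 0.029, -0.0003], 'wrist_force': [-2.0631, -1.3864, -0.7339], 'torque': [-0.0827, 0.5018, 0.0048], 'opening': 0.2857}
[[ 0.998  0.058 -0.001]
 [ 0.058 -0.998  0.   ]
 [-0.001 -0.    -1.   ]]
tool shift [0.0043 0.0001 0.0013] tilt deg 0.03 yaw 3.33 toolz [-6.e-04  0.e+00 -1.e+00]
```

View pics/s7c.png

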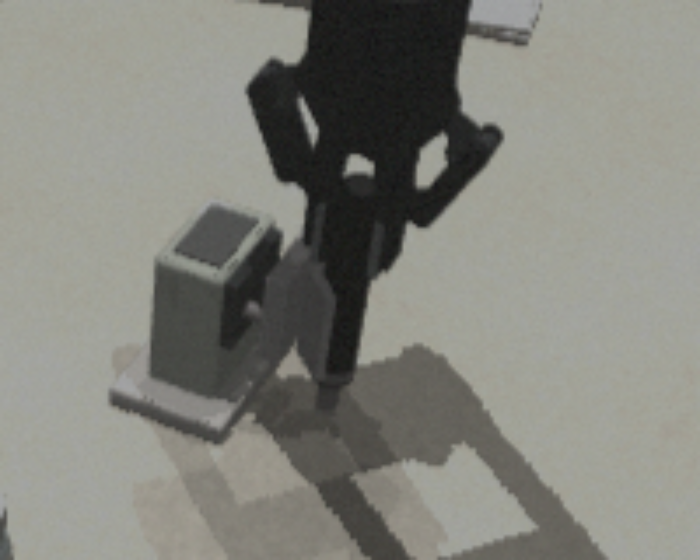

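```bash
python3 -m pendant '[[[0.002,0,0,0,0,0,1],[0,0,0,0,0,0,1],[0,0,0,0,0,0,1]]]'
python3 -c "
from h import *
st()"
python3 -m pendant '[[[0.002,0,0,0,0,0,1],[0,0,0,0,0,0,1],[0,0,0,0,0,0,1]]]'
python3 -c "
from h import *
st();to(.580,-.2748,.143)
W,im=cloud('s7');P=W.reshape(-1,3);P=P[~np.isnan(P[:,0])]
for z in np.arange(.02,.125,.01):
  S=P[(np.hypot(P[:,0]-.576,P[:,1]+.275)<.016)&(abs(P[:,2]-z)<.004)&(P[:,0]+P[:,1]<.30)]
  if len(S)>3:print(z.round(3),len(S),S.mean(0).round(4),S[:,:2].min(0).round(4),S[:,:2].max(0).round(4))
"
```

```text
time_s: 13.45
eef_pos: [0.5776, -0.2748, 0.1442]
eef_rot: [-0.0, 1.0, 0.029, -0.0]
wrist_force: [-2.9, -1.4, 0.7]
opening: 0.289
{'time_s': 13.45, 'q': [-0.6292, 0.4343, 1.5222, -0.0003, 1.1856, -0.6869], 'eef_pos': [0.5776, -0.2748, 0.1442], 'eef_rot': [-0.0001, 0.9996, 0.0289, -0.0003], 'wrist_force': [-2.8701, -1.4156, 0.7067], 'torque': [-0.1418, 0.7156, -0.0382], 'opening': 0.2886}
[[ 0.998  0.058 -0.001]
 [ 0.058 -0.998  0.   ]
 [-0.001 -0.    -1.   ]]
time_s: 13.75
eef_pos: [0.5798, -0.2747, 0.1442]
eef_rot: [-0.0, 1.0, 0.029, -0.0]
wrist_force: [-4.8, -0.9, -0.1]
opening: 0.288
{'time_s': 13.75, 'q': [-0.627, 0.438, 1.517, -0.0002, 1.187, -0.6849], 'eef_pos': [0.5798, -0.2747, 0.1442], 'eef_rot': [-0.0001, 0.9996, 0.029, -0.0002], 'wrist_force': [-4.7898, -0.8841, -0.0808], 'torque': [-0.1481, 0.9336, -0.003], 'opening': 0.2884}
[[ 0.998  0.058 -0.   ]
 [ 0.058 -0.998  0.   ]
 [-0.    -0.    -1.   ]]
tool shift [0.0002 0.0002 0.0012] tilt deg 0.02 yaw 3.32 toolz [-4.e-04  1.e-04 -1.e+00]
0.02 6 [ 0.5707 -0.2744  0.0196] [ 0.5694 -0.2768] [ 0.5724 -0.272 ]
0.04 9 [ 0.5644 -0.272   0.0413] [ 0.5626 -0.2766] [ 0.5676 -0.2677]
0.05 14 [ 0.5646 -0.2718  0.0497] [ 0.5627 -0.2782] [ 0.5669 -0.2659]
0.06 12 [ 0.5647 -0.2723  0.0603] [ 0.563  -0.2807] [ 0.5664 -0.267 ]
0.07 14 [ 0.5647 -0.2718  0.0698] [ 0.5632 -0.2773] [ 0.5672 -0.2677]
0.08 11 [ 0.5644 -0.2717  0.0803] [ 0.563  -0.2788] [ 0.5672 -0.2652]
0.09 12 [ 0.5648 -0.2718  0.0898] [ 0.5629 -0.2824] [ 0.567 -0.267]
0.1 10 [ 0.5642 -0.2719  0.0999] [ 0.5626 -0.2771] [ 0.5665 -0.2683]
0.11 12 [ 0.5649 -0.2715  0.1107] [ 0.5626 -0.2782] [ 0.5677 -0.2665]
0.12 6 [ 0.5655 -0.2682  0.1213] [ 0.5626 -0.2704] [ 0.5671 -0.2668]
```

```bash
python3 -m pendant '[[[0.002,0,0,0,0,0,1],[0.002,0,0,0,0,0,1],[0.0005,0,0,0,0,0,1],[0,0,0,0,0,0,1],[0,0,0,0,0,0,1]]]'
python3 -c "
from h import *
st();to(.580,-.2748,.143)
snap('side','s8');snap('top','t8');snap('wrist','w8')
for n,(x0,y0) in {'s8':(320,80),'t8':(400,160)}.items():
  im=cv2.imread(f'pics/{n}.png')[y0:y0+110,x0:x0+120];cv2.imwrite(f'pics/{n}c.png',cv2.resize(im,None,fx=5,fy=5,interpolation=cv2.INTER_CUBIC))
for a in ['side0','s7','s8']:
  W,im=cloud(a);P=W.reshape(-1,3);P=P[~np.isnan(P[:,0])]
  S=P[(P[:,2]>.055)&(P[:,2]<.113)&(P[:,0]>.595)&(P[:,0]<.628)&(P[:,1]<-.235)&(P[:,1]>-.31)]
  print(a,'plate +y side x',np.percentile(S[:,0],[2,10,50,90,98]).round(4),'ymax',np.percentile(S[:,1],[50,90,98]).round(4),len(S))
"
```

```text
time_s: 14.25
eef_pos: [0.5839, -0.2744, 0.1442]
eef_rot: [-0.0, 1.0, 0.029, -0.001]
wrist_force: [-6.7, -0.5, 1.3]
opening: 0.292
{'time_s': 14.25, 'q': [-0.6226, 0.4457, 1.5061, -0.0007, 1.1911, -0.6804], 'eef_pos': [0.5839, -0.2744, 0.1442], 'eef_rot': [-0.0001, 0.9996, 0.029, -0.0007], 'wrist_force': [-6.6915, -0.4915, 1.3383], 'torque': [-0.146, 1.2639, 0.0503], 'opening': 0.2921}
[[ 0.998  0.058 -0.001]
 [ 0.058 -0.998  0.   ]
 [-0.001 -0.    -1.   ]]
tool shift [-0.0039  0.0002  0.0012] tilt deg 0.08 yaw 3.32 toolz [-1.4e-03  2.0e-04 -1.0e+00]
side0 plate +y side x [0.5961 0.5994 0.606  0.6271 0.6278] ymax [-0.26   -0.2522 -0.2467] 501
s7 plate +y side x [0.5961 0.5995 0.6069 0.6272 0.6279] ymax [-0.256  -0.2486 -0.244 ] 493
s8 plate +y side x [0.5965 0.6012 0.6113 0.6267 0.6277] ymax [-0.2576 -0.248  -0.2433] 504
```

View pics/s8c.png

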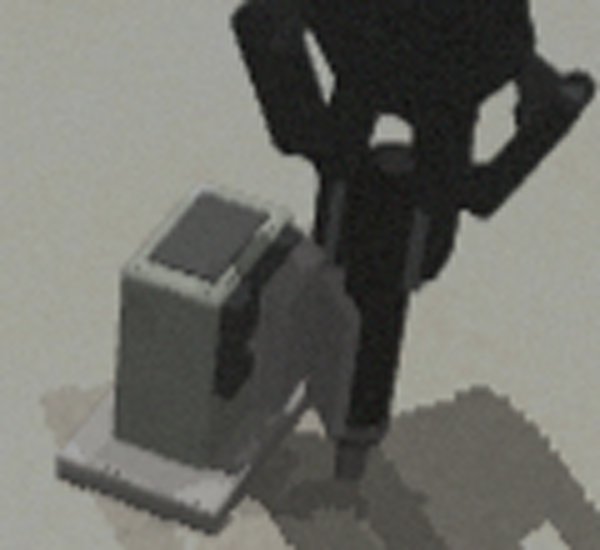

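View pics/t8c.png

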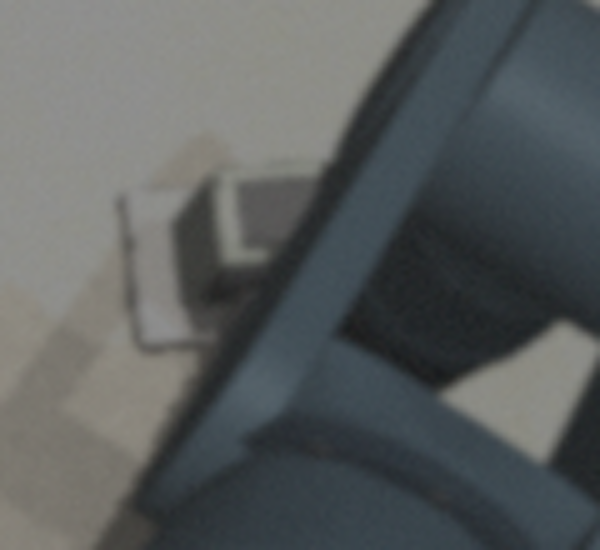

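View pics/w8.png

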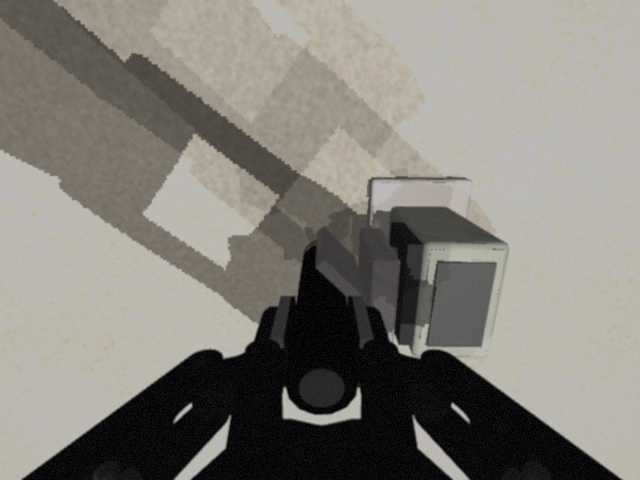

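```bash
python3 - <<'E'
from h import *
img=np.full((600,800,3),255,np.uint8)
col={'side0':(200,200,0),'s7':(0,160,0),'s8':(0,0,255),'w6':(255,120,0),'w8':(200,0,200)}
# plot: x from .55 to .63 -> cols (10px/mm), y from -.245.. -> rows
for k,n in enumerate(['side0','s7','s8','w6','w8']):
    W,_=cloud(n);P=W.reshape(-1,3);P=P[~np.isnan(P[:,0])]
    P=P[(P[:,2]>.058)&(P[:,2]<.104)&(P[:,0]>.55)&(P[:,0]<.63)&(P[:,1]<-.235)&(P[:,1]>-.315)]
    for p in P: cv2.circle(img,(int((p[0]-.55)*1e4),int((-.245-p[1])*1e4*.9)),2,col[n],-1)
    cv2.putText(img,n,(700,20+25*k),0,.6,col[n],2)
cv2.imwrite('pics/plan8.png',img)
E
```

```text
(no output)
```

View pics/plan8.png

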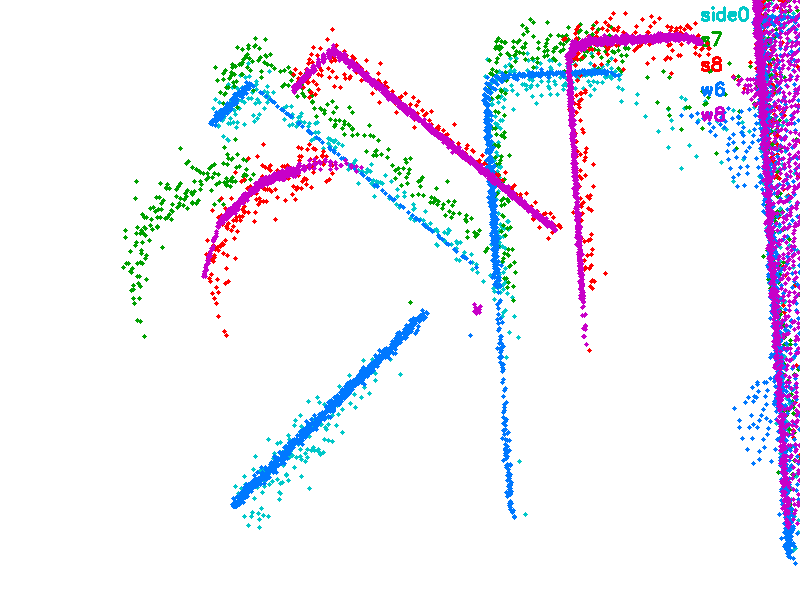

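This plot of both clouds shows an error of mine. The block has gone back 8 mm but also about 4 mm to +y, because my first V fit took the left wall's outer face for its inner face. The mouth corners, (212,125) and (235,505) in the plot, are 42 mm apart, so the true seat is about (0.5754, -0.2798). I'll back off, shift 5 mm and press again.

```bash
python3 -m pendant '[[[-0.006,0,0,0,0,0,1],[-0.008,0,0,0,0,0,1],[-0.006,0.001,0,0,0,0,1],[0,0.003,0,0,0,0,1],[0,0.001,0,0,0,0,1],[0,0,0,0,0,0,1],[0,0,0,0,0,0,1]]]'
python3 -c "
from h import *
st();to(.5754,-.2798,.1445)
snap('wrist','w9');snap('side','s9')"
python3 - <<'E'
import sys; sys.path.insert(0,'.')
import os; os.chdir('.')
from h import *
img=np.full((600,800,3),255,np.uint8)
col={'w6':(255,120,0),'w9':(200,0,200),'s9':(0,0,255)}
for k,n in enumerate(col):
    W,_=cloud(n);P=W.reshape(-1,3);P=P[~np.isnan(P[:,0])]
    P=P[(P[:,2]>.058)&(P[:,2]<.104)&(P[:,0]>.54)&(P[:,0]<.62)&(P[:,1]<-.235)&(P[:,1]>-.315)]
    for p in P: cv2.circle(img,(int((p[0]-.54)*1e4),int((-.245-p[1])*1e4*.9)),2,col[n],-1)
    cv2.putText(img,n,(700,20+25*k),0,.6,col[n],2)
cv2.imwrite('pics/plan9.png',img)
E
```

```text
time_s: 15.1
eef_pos: [0.5651, -0.2806, 0.1444]
eef_rot: [0.0, 1.0, 0.029, 0.0]
wrist_force: [-0.8, -0.4, -1.9]
opening: 0.289
{'time_s': 15.1, 'q': [-0.6488, 0.4161, 1.5476, 0.0003, 1.1775, -0.7069], 'eef_pos': [0.5651, -0.2806, 0.1444], 'eef_rot': [0.0, 0.9996, 0.029, 0.0002], 'wrist_force': [-0.7564, -0.4339, -1.8982], 'torque': [-0.0665, -0.0438, 0.015], 'opening': 0.2895}
[[ 0.998  0.058  0.   ]
 [ 0.058 -0.998 -0.   ]
 [ 0.     0.    -1.   ]]
tool shift [ 0.0103 -0.0002 -0.0001] tilt deg 0.03 yaw 3.32 toolz [ 5.e-04 -0.e+00 -1.e+00]
```

View pics/plan9.png

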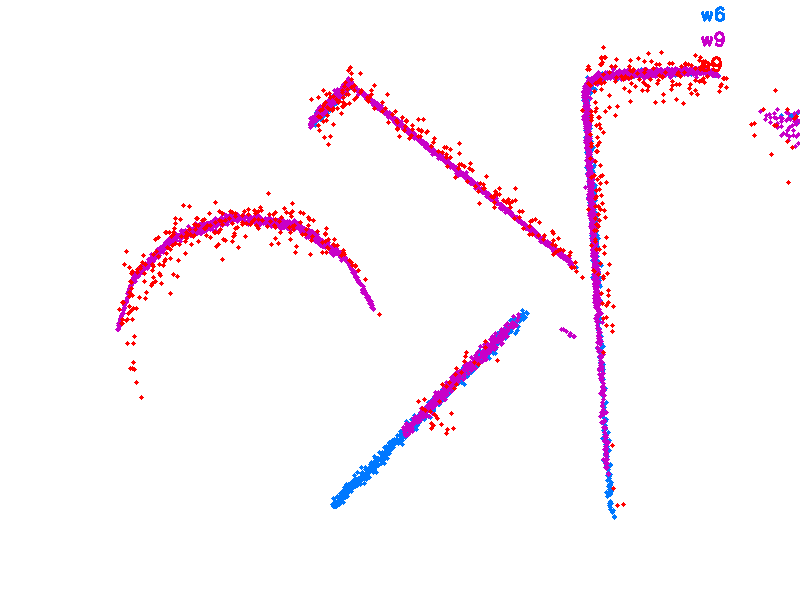

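The block has gone back exactly to rest. The probe's axis is now about 1 mm to -y of the V's centre line, well within its float. I'll trim that and press in, 10 mm to contact plus about 8.5 mm.

```bash
python3 -m pendant '[[[0.004,-0.001,0,0,0,0,1],[0.004,0,0,0,0,0,1],[0.002,0,0,0,0,0,1],[0.002,0,0,0,0,0,1],[0.002,0,0,0,0,0,1],[0.002,0,0,0,0,0,1],[0.002,0,0,0,0,0,1],[0.001,0,0,0,0,0,1],[0,0,0,0,0,0,1],[0,0,0,0,0,0,1]]]'
python3 - <<'E'
import sys,os; os.chdir('.'); sys.path.insert(0,'.')
from h import *
st(); snap('wrist','w10');snap('side','s10')
img=np.full((600,800,3),255,np.uint8)
col={'w6':(255,120,0),'w10':(200,0,200),'s10':(0,0,255)}
for k,n in enumerate(col):
    W,_=cloud(n);P=W.reshape(-1,3);P=P[~np.isnan(P[:,0])]
    P=P[(P[:,2]>.058)&(P[:,2]<.104)&(P[:,0]>.55)&(P[:,0]<.63)&(P[:,1]<-.235)&(P[:,1]>-.315)]
    for p in P: cv2.circle(img,(int((p[0]-.55)*1e4),int((-.245-p[1])*1e4*.9)),2,col[n],-1)
    cv2.putText(img,n,(700,20+25*k),0,.6,col[n],2)
cv2.imwrite('pics/plan10.png',img)
im=cv2.imread('pics/s10.png')[80:190,320:440];cv2.imwrite('pics/s10c.png',cv2.resize(im,None,fx=5,fy=5,interpolation=cv2.INTER_CUBIC))
E
```

```text
time_s: 16.2
eef_pos: [0.583, -0.2785, 0.1442]
eef_rot: [-0.0, 1.0, 0.029, -0.001]
wrist_force: [-5.8, -0.3, 2.7]
opening: 0.288
{'time_s': 16.2, 'q': [-0.6286, 0.4478, 1.5031, -0.001, 1.1923, -0.6861], 'eef_pos': [0.583, -0.2785, 0.1442], 'eef_rot': [-0.0001, 0.9996, 0.0289, -0.0009], 'wrist_force': [-5.8255, -0.2959, 2.6597], 'torque': [-0.0646, 1.1269, -0.0218], 'opening': 0.288}
[[ 0.998  0.058 -0.002]
 [ 0.058 -0.998  0.   ]
 [-0.002 -0.    -1.   ]]
```

View pics/plan10.png

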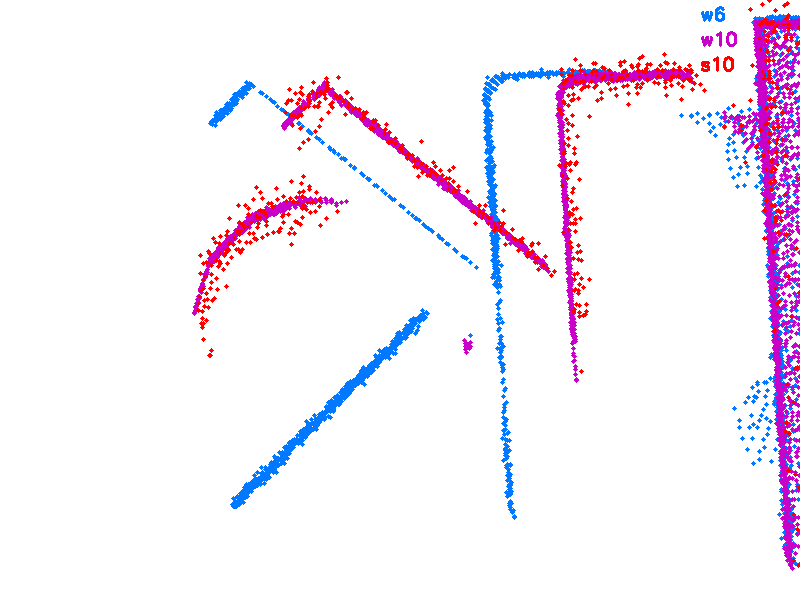

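View pics/s10c.png

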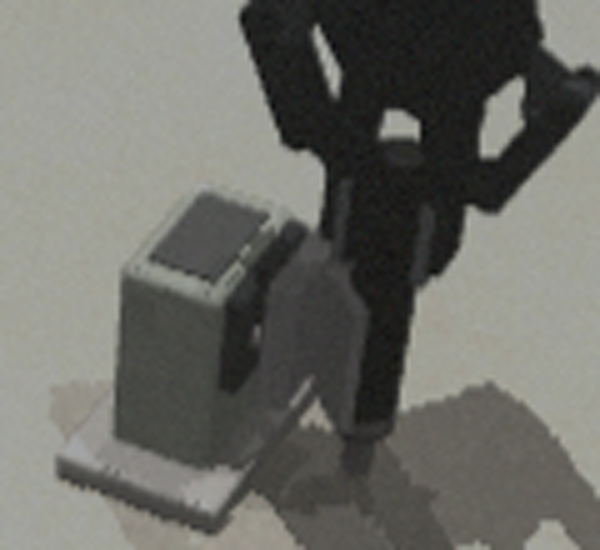

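The block has gone back 7.3 mm with under 1 mm of side float. The barrel's axis, (0.5824, -0.2801), agrees with the moved seat, (0.5825, -0.2802), so both faces touch. I'll press 1.5 mm more for margin, then check that the probe is upright, the nose height, and that the cup and the other objects haven't moved.

```bash
python3 -m pendant '[[[0.001,0,0,0,0,0,1],[0.0005,0,0,0,0,0,1],[0,0,0,0,0,0,1],[0,0,0,0,0,0,1],[0,0,0,0,0,0,1],[0,0,0,0,0,0,1]]]'
python3 - <<'E'
import sys,os; os.chdir('.'); sys.path.insert(0,'.')
from h import *
from scipy.optimize import least_squares
st(); snap('wrist','w11');snap('side','s11')
def cl(n): W,_=cloud(n);P=W.reshape(-1,3);return P[~np.isnan(P[:,0])]
for n in ['w11','s11']:
  P=cl(n)
  for a,b in [(.04,.06),(.06,.08),(.08,.105)]:
    S=P[(P[:,2]>a)&(P[:,2]<b)&(np.hypot(P[:,0]-.584,P[:,1]+.280)<.0165)&(P[:,0]<.584)]
    if len(S)<8: continue
    r=least_squares(lambda c:np.hypot(S[:,0]-c[0],S[:,1]-c[1])*1e3-13,[.584,-.280],loss='cauchy',f_scale=.5)
    print(n,a,b,len(S),r.x.round(4))
  S=P[(np.hypot(P[:,0]-.584,P[:,1]+.28)<.016)&(P[:,2]<.045)&(P[:,2]>.006)];print('low z on probe',S[:,2].min() if len(S) else None)
A,B=cl('w6'),cl('w11')
def plate(P): return P[(P[:,2]>.06)&(P[:,2]<.1)&(P[:,1]>-.275)&(P[:,1]<-.256)&(P[:,0]>.595)&(P[:,0]<.614)]
def pl(P):
  S=plate(P); return np.median(S[:,0]),len(S)
print('plate',pl(A),pl(B))
for n in ['side0','s11']:
  P=cl(n)
  for nm,x,y,z0,z1 in [('cup',.570,-.0265,.04,.05),('jar',.686,-.063,.046,.056),('slim',.5225,.229,.131,.14),('fat',.5025,.152,.111,.12)]:
    S=P[(np.hypot(P[:,0]-x,P[:,1]-y)<.04)&(P[:,2]>z0)&(P[:,2]<z1)]; print(n,nm,np.round(cv2.minEnclosingCircle(S[:,:2].astype(np.float32))[0],4))
E
```

```text
time_s: 16.9
eef_pos: [0.5843, -0.2785, 0.1442]
eef_rot: [-0.0, 1.0, 0.029, -0.001]
wrist_force: [-5.8, -1.2, 2.0]
opening: 0.285
{'time_s': 16.9, 'q': [-0.6273, 0.4503, 1.4995, -0.0012, 1.1937, -0.6847], 'eef_pos': [0.5843, -0.2785, 0.1442], 'eef_rot': [-0.0002, 0.9996, 0.0289, -0.0011], 'wrist_force': [-5.8013, -1.2448, 1.9548], 'torque': [-0.0665, 1.2401, 0.0464], 'opening': 0.2851}
[[ 0.998  0.058 -0.002]
 [ 0.058 -0.998  0.   ]
 [-0.002 -0.    -1.   ]]
w11 0.04 0.06 140 [ 0.5836 -0.2801]
w11 0.06 0.08 163 [ 0.5839 -0.2801]
w11 0.08 0.105 349 [ 0.5839 -0.2802]
low z on probe 0.013072411785634397
s11 0.04 0.06 64 [ 0.5843 -0.2792]
s11 0.06 0.08 66 [ 0.5844 -0.2805]
s11 0.08 0.105 86 [ 0.5848 -0.2796]
low z on probe 0.014300264406880703
plate (np.float64(0.5991410659409035), 244) (np.float64(0.6048925822984439), 657)
side0 cup [ 0.5699 -0.027 ]
side0 jar [ 0.6863 -0.0636]
side0 slim [0.5222 0.2288]
side0 fat [0.5024 0.1518]
s11 cup [ 0.5701 -0.0276]
s11 jar [ 0.6863 -0.065 ]
s11 slim [0.5228 0.2289]
s11 fat [0.5027 0.1518]
```

View pics/s11.png

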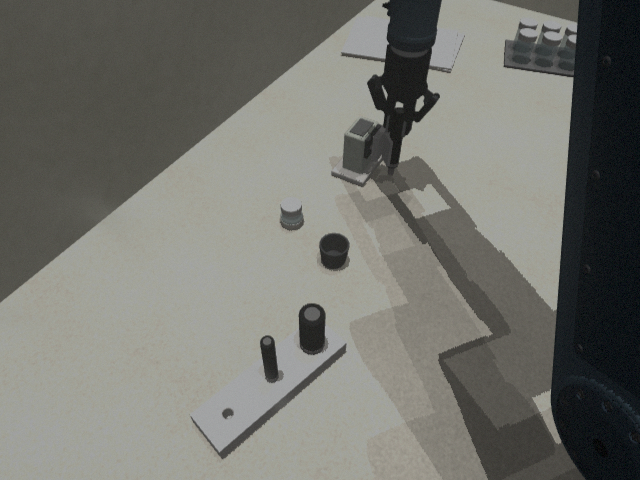

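One check disagrees: the plate-median figure (5.8 mm) against 8.7 mm from the barrel. That window probably included slanted-wall points, so I'll recheck on the clean part of the plate.

```bash
python3 - <<'E'
from h import *
for n in ['w6','w9','w10','w11']:
    W,_=cloud(n);P=W.reshape(-1,3);P=P[~np.isnan(P[:,0])]
    S=P[(P[:,2]>.06)&(P[:,2]<.1)&(P[:,1]>-.262)&(P[:,1]<-.2565)&(P[:,0]>.5955)&(P[:,0]<.612)]
    T=P[(P[:,2]>.06)&(P[:,2]<.1)&(P[:,1]>-.260)&(P[:,1]<-.25)&(P[:,0]>.565)&(P[:,0]<.59)]
    print(n,np.median(S[:,0]).round(4),len(S),'left tip min x',np.percentile(T[:,0],1).round(4),len(T))
E
```

```text
w6 0.5988 75 left tip min x 0.5712 106
w9 0.5987 130 left tip min x 0.5711 366
w10 0.6061 89 left tip min x 0.5785 380
w11 0.6074 89 left tip min x 0.5797 386
```

The plate has moved 8.6 mm and the left wall's tip 8.5 mm, both matching the barrel. That is past the 6 mm halfway mark and short of the 12 mm stop, so I'm handing in.

```bash
python3 -c "
from h import *
print(ctrl.hand_in()); st()"
```

```text
the job is handed in; nothing more can be done
None
the job is handed in; nothing more can be done
```

I lifted the tallest probe from its stand, dipped its nose into the cup to about 27 mm below the rim, and lifted it out without any contact force showing. It is now seated and pressed in the docking V, still gripped, and I handed the job in just after 17 s (limit 48 s).

**Correction on the way:** my first fit of the V took the left wall's outer face for its inner face. The first press was therefore about 5 mm off centre and pushed the block about 4 mm sideways. The depth images showed this, so I backed off and the block returned to rest. I then re-centred and pressed again.

**Last checks:**
- **Press:** the block has gone back about 8.5 mm of its 12 mm travel, with about 6 N on the wrist.
- **Seating:** the last side-float check, 1.3 mm before the final press, showed under 1 mm. The barrel's axis was then within about 0.2 mm of the V's seat, so it rests on both faces.
- **Probe:** it is upright to within about half a degree over the V's full height. The nose is about 13 mm above the desk.
- **Other objects:** the cup, jar and other two probes measured within about 1.5 mm of their starting positions, which is near the camera error.

**Disagreement:** one measure of the block's travel gave 5.8 mm. Its window took in points from the slanted wall, and repeating it on the clean part of the plate gave 8.6 mm, in line with the other measurements.

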